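Contact-test a wound coil in a lever fixture and bin it

ROBOT

A 6-joint arm with a two-finger parallel gripper is mounted at the origin on the work surface. World frame = base frame: x ahead of the robot, y to its left, z up, the work surface at z = 0. Lengths are in mm, angles in rad, forces in N, time in s.
With the tool pointing down it reaches from about 350 to 775 mm from the base axis. Payload 7.3 kg.
Tool frame: the origin (TCP) lies midway between the tips of the shut fingers; the grasp point (between the pads) lies bot.tcp_to_grasp behind it (bot.tcp_to_grasp is the distance from the TCP to the grasp point, in mm); z points along the fingers, y is the direction in which the jaws open and shut (so a half turn about z gives the same grasp; the last joint's range is limited). The gripper opens to 92 mm and grips with 3 to 60 N. Pads are 19 mm wide; open, the fingers measure 130 mm over their backs; the gripper's body (75 mm by 190 mm) begins 47 mm behind the grasp point.
Start: joints at [-1.331, 0.342, 1.524, -0, 1.275, -0.146], TCP at [197.581, -486.422, 226.741] pointing down, gripper open.
Joint ranges: [-2.53, 2.53], [-0.77, 2.02], [0.04, 2.7], [-1, 4.14], [0.28, 2.66], [-3.11, 3.11]. Speed limits (rad/s): [2.57, 2.57, 3.14, 3.14, 3.14, 3.14].

INTERFACE

Orientations are given as [roll, pitch, yaw] about the fixed x, y, z axes, in that order (R = Rz(yaw) Ry(pitch) Rx(roll)).
In Python, from plant import bot gives the robot as it stands.
- The arm moves only by the shell command python3 -m inch 'ROWS'. ROWS is JSON, one flat list of numbers, 7 for each row, row after row: the shift along the world's x, y, z in cm, then the turn, a rotation vector about the world's x, y, z in degrees, then the gripper command: -1 is shut, 1 is fully open, values between are in proportion. In form: [tx, ty, tz, ax, ay, az, fingers, tx, ty, tz, ax, ay, az, fingers, ...]. A call has exactly 5 rows; each row is the pose to reach, as a shift and turn from the pose measured when the call began; what a row does not reach only later rows make up. A row lasts 1/10 s, in which the tool goes at most 50 mm and 8.59 degrees, less where a joint would pass 70% of its speed; a pose out of reach is approached as far as the arm can. A call with a gripper value outside its range is refused whole. The fingers move at their own pace and stop on an object; the grip force is fixed at half the most. Time passes only in rows, so rows that repeat a pose let the fingers close, or fill a call up. It gives the time, the measured TCP pose, the force and the opening at its end, in the units of the state.
- bot.get_obs(): the state, without advancing time (a new reading comes with each control period).
- bot.capture(name): name is "side" or "top"; returns the picture (480x640x3 uint8, red, green, blue); there is no depth.
- bot.calibration(name): a dict with "fx", "fy", "cx", "cy" (pixels), "k1" (the pictures are not rectified: a ray, as slopes to the right and down, at radius r is drawn at 1 + k1 r^2 times it, then the intrinsics apply), "cam_to_world" (4x4, takes a point from camera to world coordinates). Camera axes: x right, y down, z forward; pixel columns grow to the right and rows downward; lengths in mm; the calibration is good to about 2 mm. A picture is of the moment at which its call begins. calibration takes no time and is no camera call.
- bot.close_job(): hands the job in, once; it reports no verdict.
The state is a dict: "time": time; "joint_positions": joint angles; "dq": joint speeds; "tau": joint torques, N m; "tool_pos": TCP position; "tcp_rot": TCP orientation; "contact_force": force on the tool from outside, world axes, zero at the start; "moment": the same for the moment, N m; "grip_width": finger opening in mm.
Only numpy, scipy, OpenCV 4.12 (cv2) and the standard library are available. Lean on these libraries where they do the work, as an engineer would, in place of code of your own. Each camera call takes 0.05 s, during which the arm holds its last target.

TASK

Test the wound coil standing in the nest of the lever fixture: swing the sprung lever over to its stop so that the brass shoe presses on the coil, keep it there for half a second, then let the lever return. Then take the coil out and lower it gently, standing upright, into the free end of the deep blue bin beside the finished coils, without disturbing anything else.

Things in the scene. Friction and masses are not known exactly. Their poses are not given: they have to be found in the camera images.
- fixture: Lever test fixture, bolted down: aluminium plate 130 x 360 x 20 mm (local x, y, z), origin at the centre of its underside. Towards local -y an open-topped three-sided nest of 22 mm high steel fences holds the coil; a grey housing 70 x 120 mm, top 105 mm above the table, stands at local y -5 to 115 mm; a brass-tipped ram comes out of it towards the nest. The lever is on the housing's local -x face.
- nest (a point): Point on the fixture plate's top (20 mm above the table) at the middle of the nest, 85 mm towards local -y from the fixture's origin; axes as the fixture. The coil's underside starts within 3 mm of it.
- lever (a joint): Angle of the sprung lever, rad: 0 at rest (standing almost upright, leaning 0.10 rad towards the nest), 1.0 at its stop (leaning 0.9 rad away from the nest, towards the fixture's local +y). It drives the ram by rack and pinion and springs back to 0 by itself when let go. About 4 N at the handle at rest, rising to 9 N at the stop.
- lever_grip (a point): Middle of the lever's handle, a black round bar 22 mm in diameter and 64 mm long lying level along the fixture's local x, free on its local -x end; the steel stem is 42 mm from this point towards local +x. 165 mm from the hinge axis; about 224 mm above the table at rest and 163 mm at the stop. Swings with the lever.
- lever_hinge (a point): Point on the lever's hinge axis (parallel to the fixture's local x), abreast of the handle's middle: at -85, 60, 60 mm in the fixture's frame. Fixed; axes as the fixture.
- shoe: Brass contact shoe 34 x 10 x 16 mm on the ram's end, sprung by 15 mm, 33 mm above the table; driven 22 mm towards the nest by the lever, it presses on the coil's brass foot with about 3 to 6 N. At rest it stands some 14 mm clear of the foot. Origin: on the ram's axis, 42 mm towards local +y from the shoe's face.
- coil: The coil to test, in the nest: 50 mm diameter copper-wound drum standing on a brass foot ring 58 mm in diameter and 18 mm high, black top disc, 85 mm tall in all, smooth-sided above the foot. Origin: centre of its underside; z up along its axis. About 0.45 kg.
- bin: Deep blue plastic bin, open on top, fixed to the table: 300 x 200 x 100 mm outside (local x, y, z), walls and floor 5 mm. Origin: centre of its underside. The two finished coils stand in its local +x end, away from the robot; the local -x end, nearer the robot, is free.
- done_a: Finished coil in the bin, at about local (90, 45) mm: 50 mm diameter copper-wound drum standing on a brass foot ring 58 mm in diameter and 18 mm high, black top disc, 85 mm tall in all, smooth-sided above the foot. Origin: centre of its underside; z up along its axis.
- done_b: Finished coil in the bin, at about local (90, -45) mm: 50 mm diameter copper-wound drum standing on a brass foot ring 58 mm in diameter and 18 mm high, black top disc, 85 mm tall in all, smooth-sided above the foot. Origin: centre of its underside; z up along its axis.
- meter: Bystander: yellow and black hand multimeter 100 x 75 x 38 mm lying behind the fixture. Origin: centre of its underside.
- tape: Bystander: roll of white tape, 90 mm outside diameter, 25 mm high, lying flat behind the fixture. Origin: centre of its underside.
- driver: Bystander: screwdriver 190 mm long lying at the left of the table.
- spool: Bystander: spool of copper wire, 90 mm diameter, 70 mm high, standing at the right of the table. Origin: centre of its underside.
- cup: Bystander: white mug, 76 mm diameter, 90 mm high, in front of the nest. Origin: centre of its underside.

How it is judged (in metres and radians):
On the way, in this order (a step that is already met when the one before it is completed fails the run):
1. the lever is swung to its stop (0.94 rad or more) with the brass shoe pressing on the coil (over 1 N) in the nest, and kept there for half a second (value of joint lever above 0.94 rad and contact force between shoe and coil above 1 N and distance between coil and nest below 0.02 m), for 0.5 s.
2. the lever has returned to rest (under 0.08 rad) while the coil is still standing in the nest, within 20 mm of its middle (value of joint lever below 0.08 rad and distance between coil and nest below 0.02 m and angle between coil's own z axis and vertical below 0.2 rad), for 0.2 s.
At the end, for the whole second after the job is handed in: Lever at rest (under 0.08 rad); the tested coil released and at rest, upright (within 0.1 rad) on the bin floor (within 5 mm) in the free end, its centre at most 50 mm past the bin's middle towards the finished coils (value of joint lever below 0.08 rad and z of coil in the frame of bin between 0 and 0.01 m and x of coil in the frame of bin between -0.145 and 0.05 m and y of coil in the frame of bin between -0.095 and 0.095 m and angle between coil's own z axis and vertical below 0.1 rad and linear speed of coil below 0.02 m/s); the robot touches nothing.
It fails at once if the coil moves faster than 0.35 m/s down in the bin, its underside below 60 mm over the bin's underside (lower it: a fall of more than about 6 mm is too fast) (linear speed of coil above 0.35 m/s and z of coil in the frame of bin below 0.06 m and x of coil in the frame of bin between -0.15 and 0.15 m and y of coil in the frame of bin between -0.1 and 0.1 m).
It fails at once if the coil strikes or presses the bin or a finished coil with more than 60 N (contact force between coil and bin above 60 N or contact force between coil and done_a above 60 N or contact force between coil and done_b above 60 N).
It fails at once if a finished coil is moved by more than 15 mm or tipped by more than 0.3 rad (distance of any of done_a, done_b from where it was at the start of the episode above 0.015 m or angle between any of done_a, done_b's own z axis and vertical above 0.3 rad).
It fails at once if a bystander (multimeter, tape, screwdriver, spool or mug) is moved by more than 20 mm (distance of any of meter, tape, driver, spool, cup from where it was at the start of the episode above 0.02 m).
It also fails if it takes over 72 s, if anything falls off the work surface, if the arm or the gripper's body presses on something with over 40 N, if the wrist force passes 120 N, or if a joint passes its speed limit or range.

## Working session

There is one attempt and no reset: what is moved stays moved. The work goes in short steps, Python scripts to look and compute and a shell command to move; the robot and the scene stay as the last step left them, time stands still between calls to the robot, and variables do not carry over. Pictures are saved under pics/ and viewed, and the job is handed in when it is done.

```bash
ls; mkdir -p pics
python3 - <<'E'
from plant import bot
import cv2,json
o=bot.get_obs();print(o, bot.tcp_to_grasp)
for n in("side","top"):
    cv2.imwrite(f"pics/{n}0.png",bot.capture(n)[:,:,::-1]);print(n,bot.calibration(n))
E
```

```text
pics
{'time': 0.0, 'joint_positions': array([-1.33101229e+00,  3.42755836e-01,  1.52499755e+00, -1.32271044e-05,
        1.27539403e+00, -1.45994623e-01]), 'dq': array([ 0.00174085, -0.00089115,  0.00039481,  0.00083627, -0.00125989,
       -0.00104791]), 'tau': array([ 1.52295601e-03, -4.31248963e+01, -2.44218081e+01,  7.18119065e-02,
        5.59900166e-02, -1.33118510e-04]), 'tool_pos': array([ 197.4714124 , -486.0173401 ,  226.03456747]), 'tcp_rot': array([-3.14005258e+00, -2.13668682e-04,  3.85782351e-01]), 'contact_force': array([ 0.24002172,  0.44314761, -0.63917386]), 'moment': array([-0.02853508,  0.09090509, -0.00675812]), 'grip_width': 91.92015241212505} 18.8
side {'fx': 522.8682499640701, 'fy': 522.8682499640701, 'cx': 313.52755253871226, 'cy': 235.2682116823332, 'k1': 0.03377673379204926, 'cam_to_world': array([[-9.88071144e-01, -1.15832096e-01,  1.01480735e-01,
         4.52494921e+02],
       [-1.52310427e-01,  6.37756777e-01, -7.55028362e-01,
         9.84111586e+02],
       [ 2.27364914e-02, -7.61478312e-01, -6.47791504e-01,
         9.67884534e+02],
       [ 0.00000000e+00,  0.00000000e+00,  0.00000000e+00,
         1.00000000e+00]])}
top {'fx': 449.606428987416, 'fy': 449.606428987416, 'cx': 321.63582730641434, 'cy': 246.30551124117153, 'k1': -0.06215761976719262, 'cam_to_world': array([[-1.58584176e-02, -9.93666053e-01,  1.11248757e-01,
         4.15930694e+02],
       [-9.99874088e-01,  1.56971345e-02, -2.32551939e-03,
         6.96566187e+00],
       [ 5.64502977e-04, -1.11271628e-01, -9.93789870e-01,
         1.40469159e+03],
       [ 0.00000000e+00,  0.00000000e+00,  0.00000000e+00,
         1.00000000e+00]])}
```

View pics/side0.png

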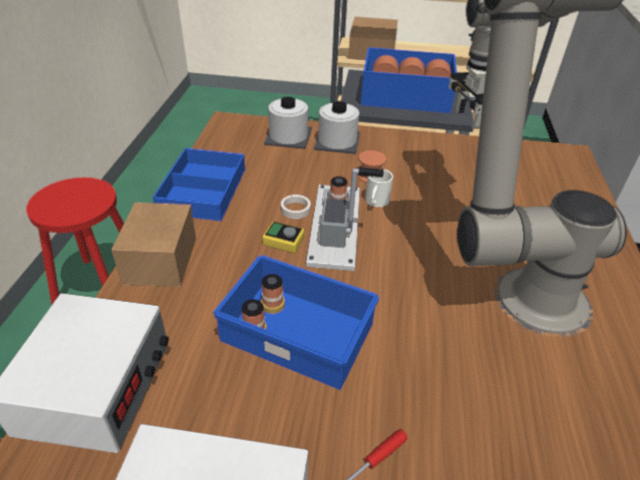

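View pics/top0.png

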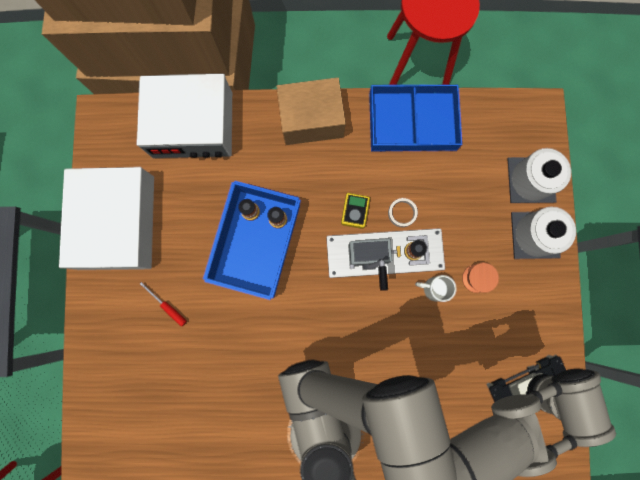

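The top view shows the fixture plate around (327..443, 229..276), the handle at about (383,277), the nest coil at (418,247) and the mug at (441,288). The bin spans (205..300, 183..298), with the finished coils at (249,208) and (277,216). Next I'll enlarge these areas and measure.

```bash
cat > h.py <<'E'
import numpy as np,cv2
from plant import bot
def ray(n,u,v):
    c=bot.calibration(n);M=c["cam_to_world"]
    K=np.array([[c["fx"],0,c["cx"]],[0,c["fy"],c["cy"]],[0,0,1.]])
    p=cv2.undistortPoints(np.array([[[u,v]]],float),K,np.array([c["k1"],0,0,0,0.]))[0,0]
    d=M[:3,:3]@[p[0],p[1],1];return M[:3,3],d/np.linalg.norm(d)
def onz(n,u,v,z):
    o,d=ray(n,u,v);return (o+d*(z-o[2])/d[2])
def tri(a,b):
    (o1,d1),(o2,d2)=ray("top",*a),ray("side",*b)
    A=np.c_[d1,-d2];t=np.linalg.lstsq(A,o2-o1,rcond=None)[0]
    p,q=o1+t[0]*d1,o2+t[1]*d2;return (p+q)/2,np.linalg.norm(p-q)
def proj(n,P):
    c=bot.calibration(n);M=c["cam_to_world"];K=np.array([[c["fx"],0,c["cx"]],[0,c["fy"],c["cy"]],[0,0,1.]])
    R=M[:3,:3].T;P=np.atleast_2d(np.array(P,float))
    return cv2.projectPoints(P,cv2.Rodrigues(R)[0],-R@M[:3,3],K,np.array([c["k1"],0,0,0,0.]))[0][:,0]
E
python3 - <<'E'
import cv2
t=cv2.imread("pics/top0.png");s=cv2.imread("pics/side0.png")
cv2.imwrite("pics/c1.png",cv2.resize(t[200:310,315:475],None,fx=5,fy=5,interpolation=2))
cv2.imwrite("pics/c2.png",cv2.resize(s[145:275,250:410],None,fx=4.5,fy=4.5,interpolation=2))
cv2.imwrite("pics/c3.png",cv2.resize(t[175:305,195:310],None,fx=4.5,fy=4.5,interpolation=2))
E
```

```text
(no output)
```

View pics/c1.png

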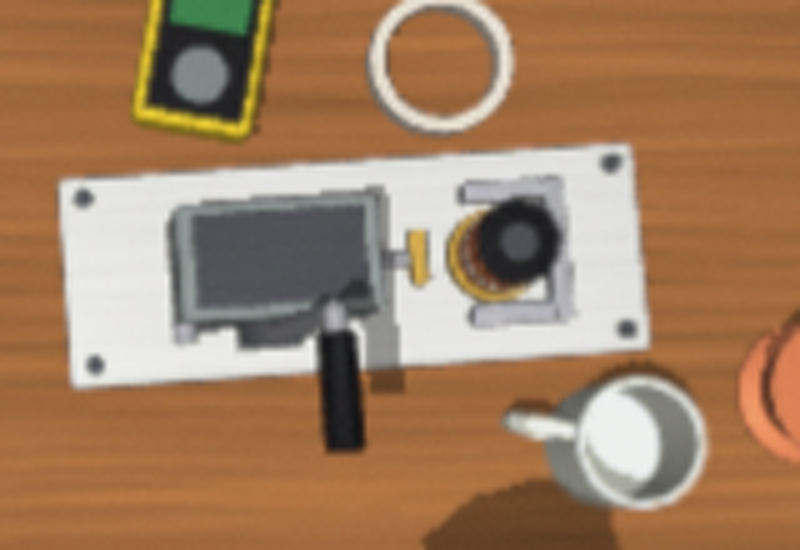

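View pics/c2.png

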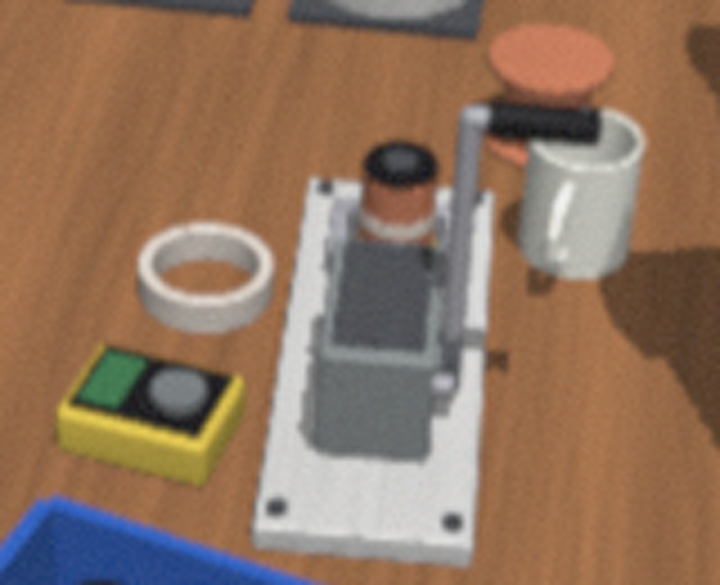

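View pics/c3.png

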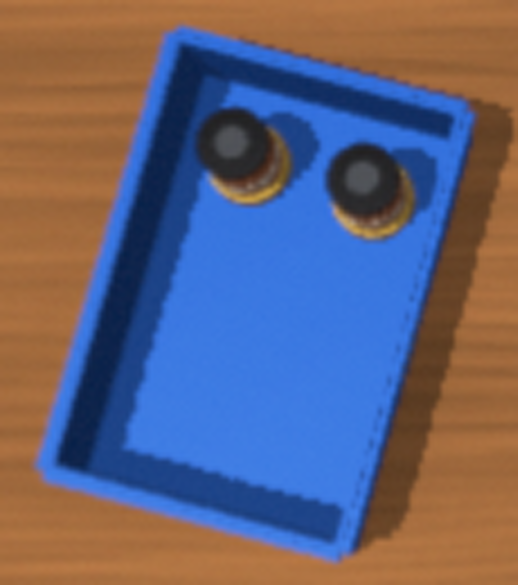

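The crops show:
- **Plate corners** in c1: (60,180), (630,146), (650,348), (74,388).
- **Coil top** in c1: (519,240).
- **Handle** in c1: runs (335,325) to (346,450).
- **Bin rim corners** in c3: (172,27), (470,102), (350,558), (42,475).

Now I'll cast rays onto the known heights.

Run:
```python
from h import *
np.set_printoptions(precision=1,suppress=True)
T=lambda u,v:(315+u/5-.4,200+v/5-.4); B=lambda u,v:(195+u/4.5-.4,175+v/4.5-.4); S=lambda u,v:(250+u/4.5-.4,145+v/4.5-.4)
P=np.array([onz("top",*T(*p),20) for p in[(60,180),(630,146),(650,348),(74,388)]]);print(P)
print("sizes",[np.linalg.norm(P[i]-P[(i+1)%4]) for i in range(4)])
c=P.mean(0);y=(P[0]+P[3]-P[1]-P[2]);y/=np.linalg.norm(y);x=np.array([y[1],-y[0],0]);print("fix",c,"y",y,"x",x,"yaw",np.arctan2(x[1],x[0]))
Ps=np.array([onz("side",*S(*p),20) for p in[(310,180),(494,195),(472,548),(255,532)]]);print("side",Ps,Ps.mean(0))
print("nest pred",c-85*y,"coil top z105",onz("top",*T(519,240),105),onz("side",*S(400,165),105), tri(T(519,240),S(400,162)))
g=c-85*x+60*y;h=g+165*np.sin(.1)*-y;h[2]=60+165*np.cos(.1);print("grip pred",h)
s=g+165*np.sin(.9)*y;s[2]=60+165*np.cos(.9);print("stop",s)
print("handle ends tri",tri(T(345,442),S(600,125)),"mid top ray",onz("top",*T(341,390),224),onz("side",*S(545,122),224))
Q=np.array([onz("top",*B(*p),100) for p in[(172,27),(470,102),(350,558),(42,475)]]);print(Q)
print("sizes",[np.linalg.norm(Q[i]-Q[(i+1)%4]) for i in range(4)])
b=Q.mean(0);bx=Q[0]+Q[1]-Q[2]-Q[3];bx/=np.linalg.norm(bx);print("bin",b,"x",bx,np.arctan2(bx[1],bx[0]))
for p in[(233,143),(362,180)]:
  d=onz("top",*B(*p),90)-b;print("done",d@bx,d@[-bx[1],bx[0],0], d+b)
print("cup",onz("top",*T(625,440),90))
```

```text
[[ 604.2  -12.2   20. ]
 [ 620.1 -369.1   20. ]
 [ 493.6 -375.9   20. ]
 [ 474.9  -18.6   20. ]]
sizes [np.float64(357.24994069687193), np.float64(126.73407559370574), np.float64(357.7495069973161), np.float64(129.3874763598112)]
fix [ 548.2 -194.    20. ] y [-0.  1. -0.] x [1. 0. 0.] yaw 0.048446048192497315
side [[ 623.2 -367.6   20. ]
 [ 494.2 -373.2   20. ]
 [ 476.1  -15.5   20. ]
 [ 602.8   -6.6   20. ]] [ 549.1 -190.7   20. ]
nest pred [ 552.3 -278.9   20. ] coil top z105 [ 553.2 -278.2  105. ] [ 553.2 -273.7  105. ] (array([ 553.5, -278.4,  104.1]), np.float64(0.42059165674403404))
grip pred [ 461.2 -154.6  224.2]
stop [454.1  -9.1 162.6]
handle ends tri (array([ 433.6, -155.8,  227.6]), np.float64(3.9756841218615113)) mid top ray [ 462.9 -155.1  224. ] [ 462.7 -158.5  224. ]
[[763.1 265.4 100. ]
 [709.   68.4 100. ]
 [412.3 148.5 100. ]
 [468.3 347.8 100. ]]
sizes [np.float64(204.2626591821362), np.float64(307.2928889492181), np.float64(207.00163181352616), np.float64(306.10843820382996)]
bin [588.2 207.5 100. ] x [ 1.  -0.3  0. ] -0.26806742461515465
done 89.65736714134435 43.89778600135334 [686.3 226.1  90. ]
done 86.91672661324783 -45.45136621299283 [660.  140.7  90. ]
cup [ 436.  -339.4   90. ]
```

Both views agree on the key points:

| Item | Position (mm) | Check |
|---|---|---|
| Nest / coil axis | (553,-278) | two-view height of the coil top is 104, expected 105 |
| Lever handle middle | (462,-155,224) | agrees with the plate geometry within about 3 mm |
| Fixture yaw | 0.048 rad | |
| Bin centre | (588,207), yaw -0.268 rad | finished coils at local (90,44) and (87,-45), as described |

First I'll raise the tool and turn it, then go above the handle.

```bash
python3 -m inch '[0,0,3,0,0,-4,1, 2,3,6,0,0,-8,1, 5,7,9,0,0,-12,1, 8,10.5,10,0,0,-16,1, 11,14,10,0,0,-19.4,1]'; python3 -m inch '[3,4,0,0,0,0,1, 6,8,0,0,0,0,1, 9,12,0,0,0,0,1, 12,15,0,0,0,0,1, 13,17,0,0,0,0,1]'
```

```text
time: 0.6
tool_pos: [307.8, -346.1, 327.8]
tcp_rot: [3.14, -0.002, 0.043]
contact_force: [-0.0, 0.8, -0.2]
grip_width: 91.5
time: 1.1
tool_pos: [439.5, -173.5, 327.4]
tcp_rot: [3.141, -0.002, 0.046]
contact_force: [0.6, -0.0, 1.0]
grip_width: 91.9
```

```bash
python3 -m inch '[1.7,1.8,0,0,0,0,1, 1.7,1.8,0,0,0,0,1, 1.7,1.8,-3,0,0,0,1, 1.7,1.8,-5,0,0,0,1, 1.7,1.8,-7,0,0,0,1]'
python3 - <<'E'
from h import *
for n in("side","top"): cv2.imwrite(f"pics/{n}1.png",cv2.resize(bot.capture(n)[130:330,260:480,::-1],None,fx=3,fy=3,interpolation=2))
E
```

```text
time: 1.6
tool_pos: [455.8, -155.9, 256.2]
tcp_rot: [3.141, -0.001, 0.046]
contact_force: [0.9, -0.6, -0.1]
grip_width: 91.8
```

View pics/side1.png

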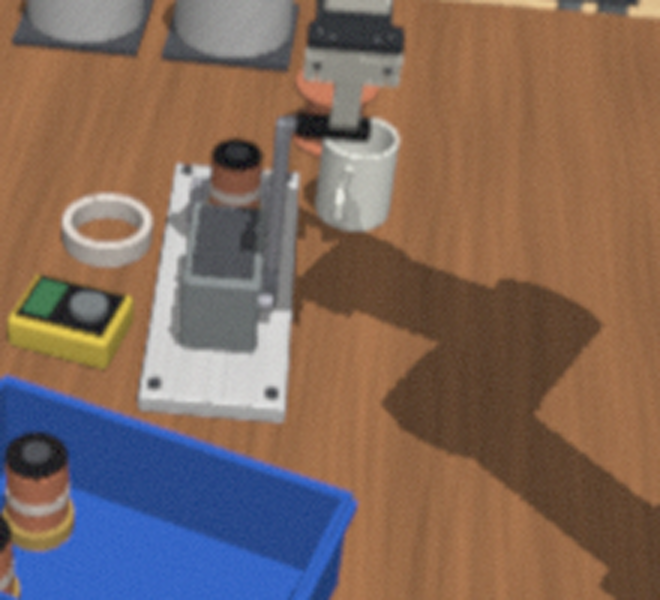

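The finger stands at about (345,110) in the crop, above the handle at (300..370,125), and the stem at (285,120) is clear. I'll lower the tool and grip the handle.

```bash
python3 -m inch '[0,0,-2,0,0,0,1, 0,0,-4,0,0,0,1, 0,0,-5.1,0,0,0,1, 0,0,-5.1,0,0,0,1, 0,0,-5.1,0,0,0,1]'; python3 -m inch '[0,0,0,0,0,0,0, 0,0,0,0,0,0,-1, 0,0,0,0,0,0,-1, 0,0,0,0,0,0,-1, 0,0,0,0,0,0,-1]';python3 -m inch '[0,0,0,0,0,0,-1, 0,0,0,0,0,0,-1, 0,0,0,0,0,0,-1, 0,0,0,0,0,0,-1, 0,0,0,0,0,0,-1]'
```

```text
time: 2.2
tool_pos: [455.1, -155.8, 204.8]
tcp_rot: [-3.14, 0.002, 0.045]
contact_force: [-0.1, -0.8, 0.1]
grip_width: 91.6
time: 2.7
tool_pos: [455.1, -155.8, 204.9]
tcp_rot: [-3.14, 0.002, 0.045]
contact_force: [0.0, -0.1, -0.2]
grip_width: 56.5
time: 3.2
tool_pos: [455.1, -156.3, 204.9]
tcp_rot: [-3.141, 0.002, 0.045]
contact_force: [-0.4, -3.3, -0.4]
grip_width: 21.2
```

The grip width is 21 mm, which matches the handle. I'll swing it along the arc.

```bash
python3 -m inch '[-0.08,1.65,0.08,0,0,0,-1, -0.16,3.29,0,0,0,0,-1, -0.24,4.92,-0.25,0,0,0,-1, -0.31,6.52,-0.65,0,0,0,-1, -0.39,8.07,-1.22,0,0,0,-1]'
```

```text
time: 3.7
tool_pos: [452.4, -77.3, 194.1]
tcp_rot: [3.137, -0.002, 0.046]
contact_force: [1.1, -6.9, 5.9]
grip_width: 21.1
```

```bash
python3 -m inch '[-0.08,1.66,-0.86,0,0,0,-1, -0.15,3.06,-1.73,0,0,0,-1, -0.21,4.38,-2.72,0,0,0,-1, -0.27,5.58,-3.84,0,0,0,-1, -0.32,6.67,-5.08,0,0,0,-1]'
python3 - <<'E'
from h import *
for n in("side","top"): cv2.imwrite(f"pics/{n}2.png",cv2.resize(bot.capture(n)[130:330,260:480,::-1],None,fx=3,fy=3,interpolation=2))
print(bot.get_obs()["contact_force"],bot.get_obs()["tool_pos"])
E
```

```text
time: 4.2
tool_pos: [450.5, -12.2, 144.3]
tcp_rot: [3.132, -0.005, 0.047]
contact_force: [-0.5, -9.1, 7.8]
grip_width: 21.2
[-0.18267563 -8.43185909  6.55026314] [450.36209194 -11.35108656 143.46104349]
```

View pics/side2.png

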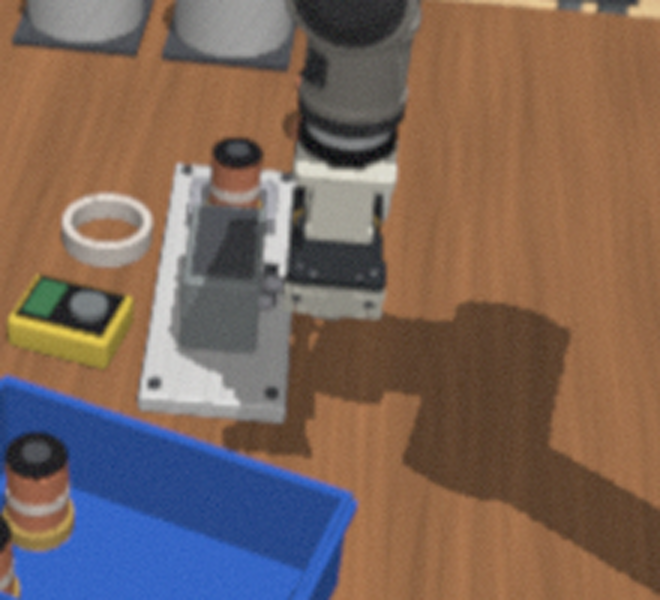

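View pics/top2.png

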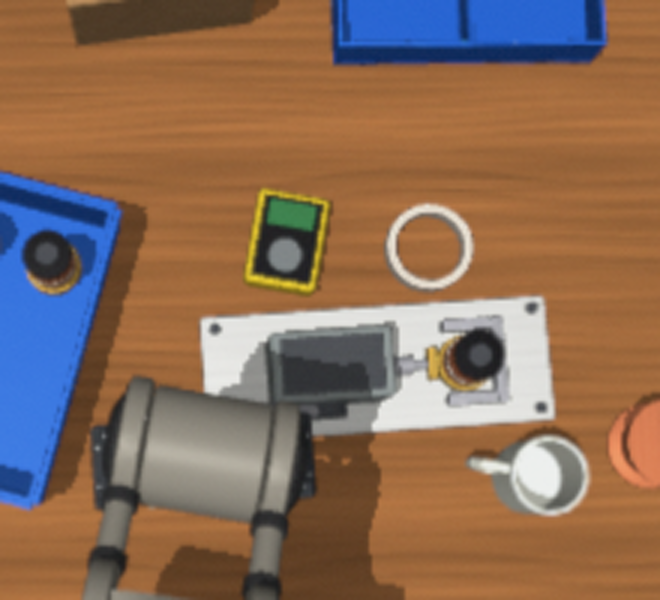

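The shoe at (433,362) in the top crop now touches the coil's foot. I'll push on a little to feel the stop, then hold.

```bash
python3 -m inch '[0,0.15,-0.2,0,0,0,-1, 0,0.3,-0.4,0,0,0,-1, 0,0.4,-0.5,0,0,0,-1, 0,0.4,-0.5,0,0,0,-1, 0,0.4,-0.5,0,0,0,-1]'
```

```text
time: 4.8
tool_pos: [450.6, -10.1, 141.5]
tcp_rot: [3.127, -0.006, 0.049]
contact_force: [-11.9, -12.6, 29.5]
grip_width: 21.0
```

The force rose to 32 N after 2–3 mm, so the lever is at the stop. I'll ease off a little and hold for a second.

```bash
python3 -m inch '[0,0.15,-0.2,0,0,0,-1, 0,0.15,-0.2,0,0,0,-1, 0,0.15,-0.2,0,0,0,-1, 0,0.15,-0.2,0,0,0,-1, 0,0.15,-0.2,0,0,0,-1]';python3 -m inch '[0,0.1,-0.1,0,0,0,-1, 0,0.1,-0.1,0,0,0,-1, 0,0.1,-0.1,0,0,0,-1, 0,0.1,-0.1,0,0,0,-1, 0,0.1,-0.1,0,0,0,-1]'
```

```text
time: 5.3
tool_pos: [450.6, -10.5, 141.9]
tcp_rot: [3.123, -0.007, 0.049]
contact_force: [-10.6, -8.5, 23.8]
grip_width: 21.0
time: 5.8
tool_pos: [450.5, -10.8, 142.3]
tcp_rot: [3.121, -0.008, 0.05]
contact_force: [-6.6, -7.0, 13.8]
grip_width: 21.0
```

```bash
python3 -m inch '[0.05,-1.09,1.24,0,0,0,-1, 0.1,-2.29,2.36,0,0,0,-1, 0.17,-3.61,3.35,0,0,0,-1, 0.24,-5.01,4.22,0,0,0,-1, 0.31,-6.5,4.94,0,0,0,-1]'
```

```text
time: 6.3
tool_pos: [453.4, -76.5, 192.0]
tcp_rot: [3.121, -0.007, 0.05]
contact_force: [-0.3, -1.7, 0.2]
grip_width: 21.0
```

```bash
python3 -m inch '[0.08,-1.55,0.6,0,0,0,-1, 0.12,-3.15,1,0,0,0,-1, 0.16,-4.8,1.25,0,0,0,-1, 0.2,-6.4,1.35,0,0,0,-1, 0.2,-7.9,1.3,0,0,0,-1]'; python3 -m inch '[0,0,0,0,0,0,-1, 0,0,0,0,0,0,-0.8, 0,0,0,0,0,0,-0.5, 0,0,0,0,0,0,0.2, 0,0,0,0,0,0,1]'; python3 -m inch '[0,0,0,0,0,0,1, 0,0,0,0,0,0,1, 0,0,0,0,0,0,1, 0,0,0,0,0,0,1, 0,0,0,0,0,0,1]'
```

```text
time: 6.8
tool_pos: [456.3, -156.1, 205.4]
tcp_rot: [3.121, -0.01, 0.049]
contact_force: [6.3, 2.5, 2.4]
grip_width: 21.0
time: 7.3
tool_pos: [456.0, -155.6, 205.1]
tcp_rot: [3.121, -0.009, 0.05]
contact_force: [0.5, 0.0, -0.7]
grip_width: 34.5
time: 7.8
tool_pos: [456.0, -155.6, 205.1]
tcp_rot: [3.121, -0.009, 0.05]
contact_force: [0.4, 0.3, 0.4]
grip_width: 74.4
```

```bash
python3 -m inch '[0,0,3,0,0,0,1, 0,0,6.5,0,0,0,1, 0,0,10,0,0,0,1, 0,0,13,1.2,0.5,0,1, 0,0,13,1.2,0.5,0,1]'
python3 - <<'E'
from h import *
print(bot.get_obs()["tcp_rot"])
for n in("side","top"): cv2.imwrite(f"pics/{n}3.png",cv2.resize(bot.capture(n)[130:330,260:480,::-1],None,fx=3,fy=3,interpolation=2))
E
```

```text
time: 8.3
tool_pos: [457.4, -156.6, 339.3]
tcp_rot: [3.139, -0.008, 0.05]
contact_force: [0.3, -0.0, 0.3]
grip_width: 92.1
[ 3.1389653  -0.00800104  0.04968064]
```

View pics/side3.png

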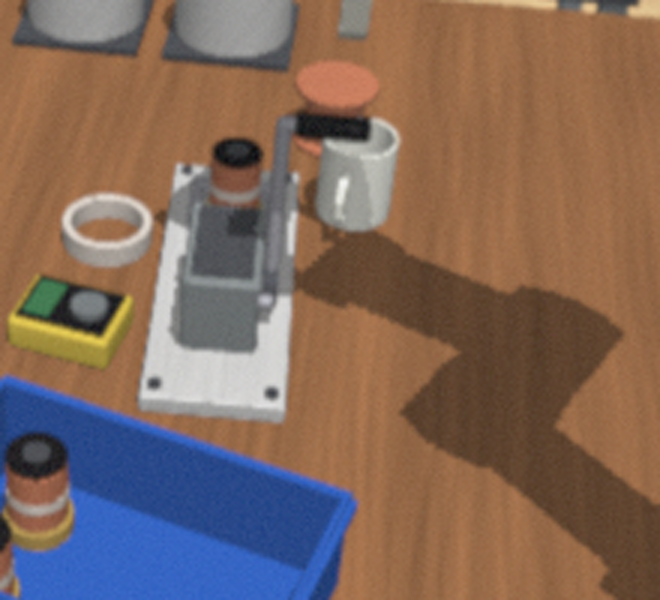

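View pics/top3.png

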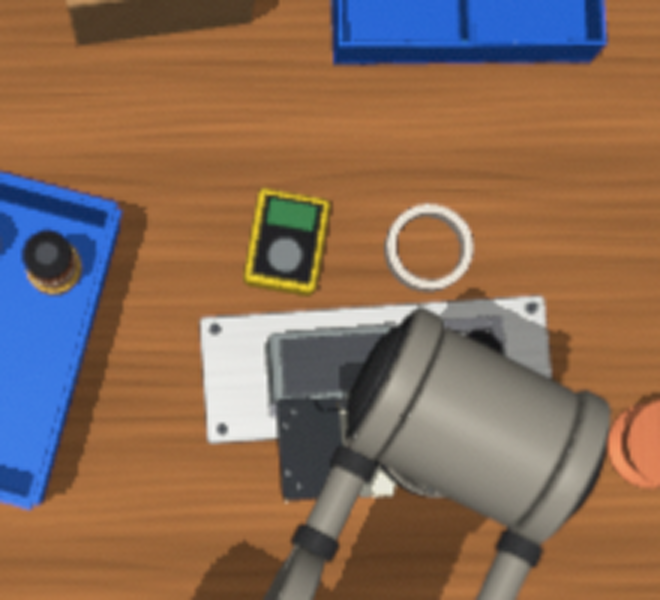

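The lever is back up: the handle at (330,126) in the side crop is where it was at the start. The coil top is still at (237,153), also unchanged. I'll move over the coil and turn the jaws along fixture x, clear of the housing.

```bash
python3 -m inch '[2,-2.4,0,0,0,8,1, 4,-5,0,0,0,16,1, 6,-7.5,0,0,0,24,1, 8,-10,0,0,0,32,1, 9.6,-12.1,0,0,0,40,1]'; python3 -m inch '[0,0,0,0,0,8,1, 0,0,0,0,0,16,1, 0,0,0,0,0,24,1, 0,0,0,0,0,32,1, 0,0,0,0,0,40,1]'
```

```text
time: 8.9
tool_pos: [552.4, -277.7, 332.7]
tcp_rot: [-3.138, -0.001, 0.753]
contact_force: [0.5, 0.2, -0.6]
grip_width: 91.8
time: 9.4
tool_pos: [552.0, -277.4, 330.6]
tcp_rot: [-3.134, -0.002, 1.457]
contact_force: [-0.2, 0.2, 0.2]
grip_width: 91.7
```

```bash
python3 -m inch '[0.1,-0.1,-4,-0.2,0,3,1, 0.1,-0.1,-8,-0.4,0,6,1, 0.1,-0.1,-12,-0.4,0,6.5,1, 0.1,-0.1,-16,-0.4,0,6.5,1, 0.1,-0.1,-19,-0.4,0,6.5,1]'
python3 - <<'E'
from h import *
o=bot.get_obs();print(o["tcp_rot"],o["tool_pos"],o["joint_positions"])
for n in("side","top"): cv2.imwrite(f"pics/{n}4.png",cv2.resize(bot.capture(n)[130:330,260:480,::-1],None,fx=3,fy=3,interpolation=2))
E
```

```text
time: 9.9
tool_pos: [551.1, -277.1, 136.1]
tcp_rot: [-3.13, 0.002, 1.571]
contact_force: [-0.9, -0.6, -0.8]
grip_width: 91.8
[-3.12987546e+00  1.57588888e-03  1.57076428e+00] [ 551.07869991 -277.07041292  136.12930389] [-0.58600098  0.59220758  1.37274325 -0.00840887  1.18554538 -0.58276501]
```

View pics/side4.png

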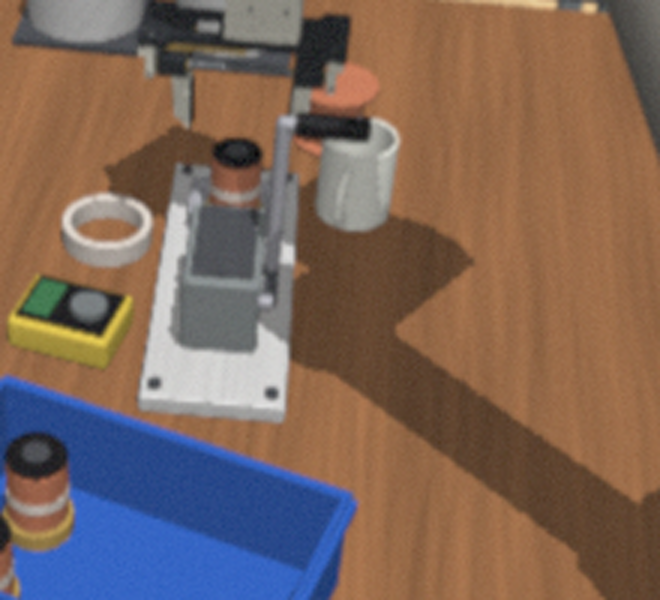

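The fingers at (183,95) and (302,95) in the side crop straddle the coil top at (237,150) evenly. I'll lower, level the tool and grip.

```bash
python3 -m inch '[0.2,-0.1,-2,0,-0.3,0,1, 0.2,-0.1,-4,0,-0.6,0,1, 0.2,-0.1,-6,0,-0.6,0,1, 0.2,-0.1,-7,0,-0.6,0,1, 0.2,-0.1,-7,0,-0.6,0,1]'; python3 -m inch '[0,0,0,0,0,0,1, 0,0,0,0,0,0,0.2, 0,0,0,0,0,0,0, 0,0,0,0,0,0,-0.2, 0,0,0,0,0,0,-0.5]';  python3 -m inch '[0,0,0,0,0,0,-1, 0,0,0,0,0,0,-1, 0,0,0,0,0,0,-1, 0,0,0,0,0,0,-1, 0,0,0,0,0,0,-1]'
```

```text
time: 10.5
tool_pos: [551.3, -276.9, 63.8]
tcp_rot: [-3.133, -0.003, 1.571]
contact_force: [-0.6, -0.5, -0.4]
grip_width: 91.9
time: 11.0
tool_pos: [551.4, -277.0, 64.1]
tcp_rot: [-3.134, -0.003, 1.571]
contact_force: [-0.6, -0.9, 0.4]
grip_width: 64.3
time: 11.5
tool_pos: [551.8, -277.0, 64.4]
tcp_rot: [-3.135, -0.002, 1.571]
contact_force: [3.3, 0.0, 0.7]
grip_width: 50.0
```

Gripped: the width reads 50.0 mm, the drum diameter. I'll lift straight up.

```bash
python3 -m inch '[0,0,1,0,0,0,-1, 0,0,3,0,0,0,-1, 0,0,6,0,0,0,-1, 0,0,9,0,0,0,-1, 0,0,12,0,0,0,-1]'; python3 -m inch '[0,0,3,0,0,0,-1, 0,0,6,0,0,0,-1, 0,0,9,0,0,0,-1, 0,0,12,0,0,0,-1, 0,0,14,0,0,0,-1]'
```

```text
time: 12.0
tool_pos: [550.7, -276.7, 185.1]
tcp_rot: [-3.132, -0.004, 1.571]
contact_force: [-0.5, -0.9, -4.4]
grip_width: 49.9
time: 12.5
tool_pos: [550.1, -276.6, 327.2]
tcp_rot: [-3.132, -0.003, 1.57]
contact_force: [0.2, -0.9, -4.0]
grip_width: 49.5
```

Run:
```python
from h import *
o=bot.get_obs();print(o)
for n in("side","top"): cv2.imwrite(f"pics/{n}5.png",bot.capture(n)[:,:,::-1])
```

```text
{'time': 12.5, 'joint_positions': array([-0.58890699,  0.47760733,  1.04234327, -0.00283905,  1.63132488,
       -0.58864338]), 'dq': array([-0.00183237, -0.02818467, -0.43229592, -0.00091516,  0.48059859,
       -0.00067163]), 'tau': array([ 1.19384704e-02, -5.45542324e+01, -2.68928879e+01,  2.88474308e-03,
       -2.24402184e-01,  7.57282066e-06]), 'tool_pos': array([ 550.07046199, -276.63983816,  327.24284177]), 'tcp_rot': array([-3.13196533e+00, -3.01784910e-03,  1.57036017e+00]), 'contact_force': array([ 0.2179477 , -0.91127229, -3.97931023]), 'moment': array([-0.0045649 , -0.15276132, -0.0007429 ]), 'grip_width': 49.477033288699516}
```

View pics/side5.png

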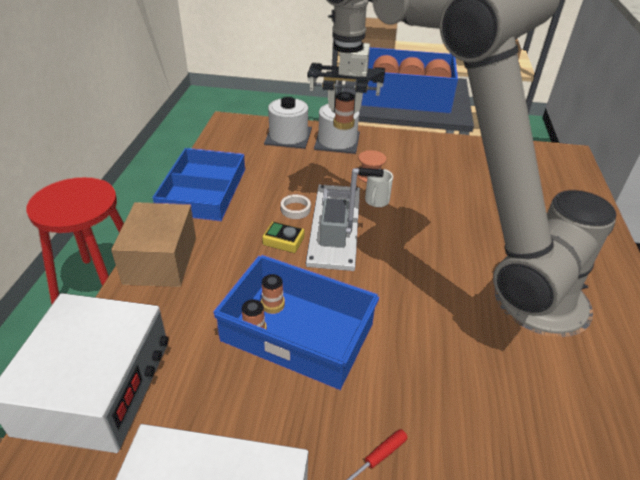

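The coil hangs upright in the gripper at (344,110), and the nest is empty. Before moving on I'll check the bin position with the side camera.

Run:
```python
from h import *
np.set_printoptions(precision=1,suppress=True)
Q=np.array([onz("side",*p,100) for p in[(259,260),(377,296),(338,378),(217,314)]]);print(Q,Q.mean(0))
a=-0.268;X=np.array([np.cos(a),np.sin(a),0]);Y=np.array([-X[1],X[0],0])
t=np.array([588,207,0])-55*X;print(t, proj("side",np.array([588,207,100])+np.array([150*X+100*Y,150*X-100*Y,-150*X-100*Y,-150*X+100*Y])))
```

```text
[[704.2  87.3 100. ]
 [414.9 156.3 100. ]
 [476.7 386.1 100. ]
 [753.9 269.4 100. ]] [587.4 224.8 100. ]
[535.  221.6   0. ] [[215.4 311.7]
 [259.8 255.4]
 [376.3 294. ]
 [343.9 360.3]]
```

The side view agrees with the bin centre. My lower-corner pick at (338,378) was the bin's base, not its rim. The target is (535,222), and I'll carry the coil high.

```bash
python3 -m inch '[0,2,0,0,0,0,-1, 0,6,0,0,0,0,-1, -0.2,10,0,0,0,0,-1, -0.4,14,0,0,0,0,-1, -0.5,18,0,0,0,-3,-1]'; python3 -m inch '[0,4,0,0,0,-3,-1, 0,8,0,0,0,-6,-1, -0.2,12,0,0,0,-9,-1, -0.4,16,0,0,0,-12,-1, -0.5,20,0,0,0,-12.5,-1]'
```

```text
time: 13.1
tool_pos: [544.3, -94.7, 326.2]
tcp_rot: [-3.131, -0.002, 1.517]
contact_force: [1.5, -0.0, -4.9]
grip_width: 49.4
time: 13.6
tool_pos: [537.5, 107.3, 324.3]
tcp_rot: [-3.128, -0.001, 1.298]
contact_force: [-0.5, 0.1, -4.8]
grip_width: 49.8
```

```bash
python3 -m inch '[-0.1,4,0,-0.1,-0.4,0,-1, -0.2,7.5,0,-0.2,-0.7,0,-1, -0.2,10.5,0,-0.2,-0.7,0,-1, -0.2,11.5,0,-0.2,-0.7,0,-1, -0.2,11.5,-2,-0.2,-0.7,0,-1]'; python3 -m inch '[0,0,-3,0,0,0,-1, 0,0,-6,0,0,0,-1, 0,0,-9,0,0,0,-1, 0,0,-11,0,0,0,-1, 0,0,-12,0,0,0,-1]'
python3 - <<'E'
from h import *
o=bot.get_obs();print(o["tool_pos"])
for n in("side","top"): cv2.imwrite(f"pics/{n}6.png",bot.capture(n)[:,:,::-1])
E
```

```text
time: 14.1
tool_pos: [535.2, 224.4, 305.0]
tcp_rot: [3.141, -0.002, 1.301]
contact_force: [1.1, -0.5, -4.5]
grip_width: 49.5
time: 14.6
tool_pos: [533.0, 223.4, 181.6]
tcp_rot: [-3.137, 0.002, 1.3]
contact_force: [0.2, -0.2, -4.4]
grip_width: 50.0
[533.03111315 223.43113209 181.6364874 ]
```

View pics/side6.png

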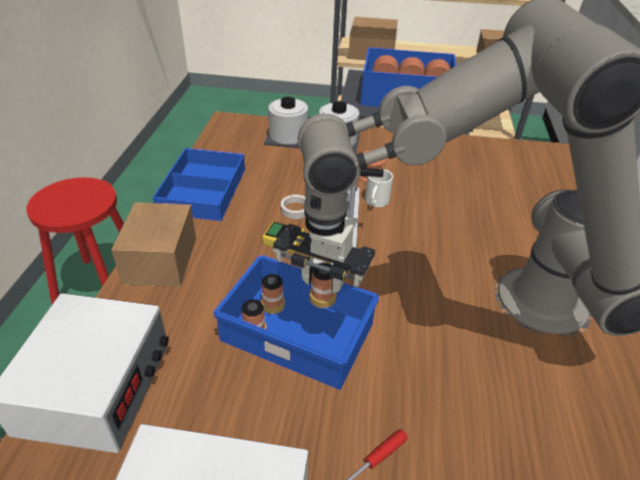

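View pics/top6.png

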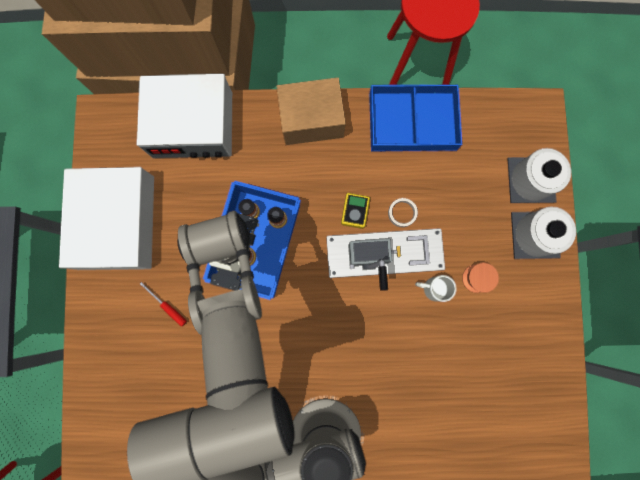

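The coil at (322,290) in the side view is above the free end, and the finished coils are undisturbed. From here I'll lower slowly.

```bash
python3 -m inch '[0.1,0,-2,0,0,0,-1, 0.1,0,-4,0,0,0,-1, 0.1,0,-5.5,0,0,0,-1, 0.1,0,-7,0,0,0,-1, 0.1,0,-8,0,0,0,-1]'; python3 -m inch '[0,0,-0.8,0,0,0,-1, 0,0,-1.6,0,0,0,-1, 0,0,-2.4,0,0,0,-1, 0,0,-3.2,0,0,0,-1, 0,0,-3.9,0,0,0,-1]'
```

```text
time: 15.2
tool_pos: [535.2, 223.7, 103.1]
tcp_rot: [-3.139, 0.0, 1.3]
contact_force: [-0.6, 0.2, -4.4]
grip_width: 49.6
time: 15.7
tool_pos: [535.2, 223.7, 63.6]
tcp_rot: [-3.139, 0.0, 1.3]
contact_force: [0.4, -0.6, -4.7]
grip_width: 49.6
```

```bash
python3 -m inch '[0,0,-0.3,0,0,0,-1, 0,0,-0.6,0,0,0,-1, 0,0,-0.9,0,0,0,-1, 0,0,-1.2,0,0,0,-1, 0,0,-1.2,0,0,0,-1]'; python3 -m inch '[0,0,-0.05,0,0,0,-1, 0,0,-0.1,0,0,0,-1, 0,0,-0.15,0,0,0,-1, 0,0,-0.2,0,0,0,-1, 0,0,-0.2,0,0,0,-1]'
```

```text
time: 16.2
tool_pos: [535.0, 223.7, 51.3]
tcp_rot: [-3.139, 0.0, 1.3]
contact_force: [-0.6, 0.8, -4.4]
grip_width: 49.6
time: 16.7
tool_pos: [535.1, 223.7, 49.5]
tcp_rot: [-3.139, 0.0, 1.3]
contact_force: [-0.6, -0.7, -2.7]
grip_width: 49.6
```

The load has dropped from -4.4 to -2.7 N, so the coil is touching the floor. I'll go one more millimetre, then release.

```bash
python3 -m inch '[0,0,-0.03,0,0,0,-1, 0,0,-0.06,0,0,0,-1, 0,0,-0.1,0,0,0,-1, 0,0,-0.1,0,0,0,-1, 0,0,-0.1,0,0,0,-1]'; python3 -m inch '[0,0,0,0,0,0,0.15, 0,0,0,0,0,0,0.25, 0,0,0,0,0,0,0.5, 0,0,0,0,0,0,0.7, 0,0,0,0,0,0,0.8]'; python3 -m inch '[0,0,0,0,0,0,0.8, 0,0,0,0,0,0,0.8, 0,0,0,0,0,0,0.8, 0,0,1,0,0,0,0.8, 0,0,2,0,0,0,0.8]'
```

```text
time: 17.2
tool_pos: [535.2, 223.7, 49.4]
tcp_rot: [-3.14, 0.0, 1.3]
contact_force: [-3.0, -1.7, 4.9]
grip_width: 49.5
time: 17.7
tool_pos: [535.2, 223.7, 49.3]
tcp_rot: [-3.14, 0.0, 1.3]
contact_force: [-0.3, 0.6, -0.3]
grip_width: 76.6
time: 18.2
tool_pos: [535.2, 223.7, 70.0]
tcp_rot: [-3.139, 0.0, 1.3]
contact_force: [0.2, -0.1, -0.2]
grip_width: 82.9
```

```bash
python3 -m inch '[0,0,3,0,0,0,0.8, 0,0,7,0,0,0,0.8, 0,0,11,0,0,0,0.8, 0,0,15,0,0,0,0.8, 0,0,18,0,0,0,0.8]'; python3 -m inch '[0,0,3,0,0,0,0.8, -3,-3,5,0,0,0,0.8, -5,-7,5,0,0,0,0.8, -7,-11,5,0,0,0,0.8, -9,-15,5,0,0,0,0.8]';  python3 - <<'E'
from h import *
for n in("side","top"): cv2.imwrite(f"pics/{n}7.png",bot.capture(n)[:,:,::-1])
E
```

```text
time: 18.7
tool_pos: [535.6, 223.9, 254.2]
tcp_rot: [3.14, -0.002, 1.3]
contact_force: [0.4, 0.1, 0.4]
grip_width: 82.4
time: 19.2
tool_pos: [444.4, 72.7, 305.5]
tcp_rot: [3.138, -0.002, 1.301]
contact_force: [0.5, -0.8, 0.5]
grip_width: 82.4
```

View pics/side7.png

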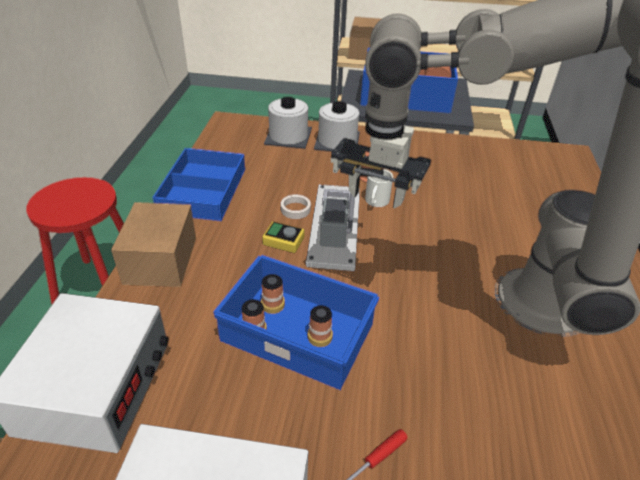

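View pics/top7.png

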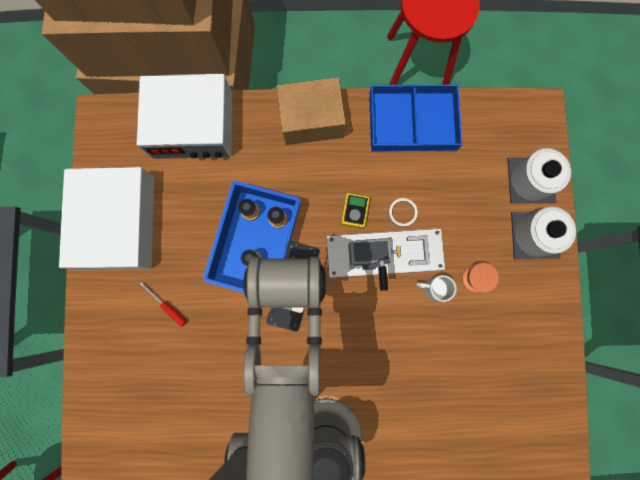

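The tested coil stands upright in the free end, with its side-view top at (321,314). The lever handle at (383,277) in the top view is at rest, the other objects are where they were, and the arm is clear. I'll let the arm settle, then hand in.

```bash
python3 -m inch '[0,0,0,0,0,0,0.8, 0,0,0,0,0,0,0.8, 0,0,0,0,0,0,0.8, 0,0,0,0,0,0,0.8, 0,0,0,0,0,0,0.8]'
python3 - <<'E'
from h import *
p,e=tri((250.5,257.5),(321,314));print("coil top",p,e)
print(bot.close_job())
E
```

```text
time: 19.8
tool_pos: [443.7, 71.1, 305.6]
tcp_rot: [3.139, -0.001, 1.298]
contact_force: [-0.2, 0.5, 0.3]
grip_width: 82.3
coil top [533.97542892 214.79199772  81.30739948] 0.2137450846917227
the job is handed in; nothing more can be done
None
```

I tested the coil, moved it to the bin and handed the job in at about 20 s. The hand-in reports no verdict, so success is judged from the checks below.

- **Test:** I gripped the lever handle and swung it along its arc. The wrist force rose to about 34 N at the stop. I held it there for at least 1 s, and the top picture taken just before the stop already showed the shoe against the coil's foot. I then led the lever back and let go. The side picture showed the handle and the coil where they started.
- **Placing:** I lifted the coil by its drum (grip width 50 mm) and lowered it into the free end of the bin at about bin-local (-55, 2) mm. The floor was felt as the weight came off, and I released it with about 5 N of downward push.
- **Last pictures:** The coil stands upright and the lever is at rest. The finished coils and the other objects look unmoved, and the arm is clear with the wrist force near zero.

**Where the checks disagreed:**
- **Coil top:** the final two-view check put it at (534, 215, 81) mm. The release position was (535, 224) and the expected height was 90 mm. In the top view the coil was partly hidden by the arm, so I put this down to an eye-read pixel.
- **Bin rim:** one corner I picked in the side view turned out to be the bin's base, so I did not use it.

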